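# Load foil rolls on the bench spindle

## Robot

A 7-joint arm with a two-finger parallel gripper is mounted at the origin on the work surface; the furniture and walls round the work are solid. World frame = base frame: x ahead of the robot, y to its left, z up, the work surface at z = 0. Lengths are in mm, angles in degrees, forces in N, time in s.
With the tool pointing down it reaches from about 375 to 925 mm from the base axis. Payload 3.1 kg.
Tool frame: the origin (TCP) lies at the very end of the fingers, on their centre line; the grasp point (between the pads) lies behind it (manip.grasp_offset is the z of the grasp point in the tool frame, in mm); z points along the fingers, y is the direction in which the jaws open and shut (so a half turn about z gives the same grasp; the last joint's range is limited). The gripper opens to 85 mm and grips with 20 to 120 N. Pads are 22 mm wide; open, the fingers measure 114 mm over their backs; the gripper's body (76 mm by 85 mm) begins 54 mm behind the grasp point. The pads swing forward as they close: fully open they stand 13 mm farther back than shut.
Start: joints at [64.698, 21.939, 2.515, 91.553, -1.026, 66.532, -2.859], TCP at [219.113, -611.958, 231.269] pointing down, gripper open.
Joint ranges: [-149.38, 149.38], [-23.57, 123.04], [-84.95, 90], [0, 143.3], [-89.99, 269.99], [3.08, 112.72], [-163.45, 163.45]. Speed limits (degrees/s): [159.86, 159.86, 180, 180, 180, 180, 180].

## Interface

Orientations are given as a 3x3 rotation matrix whose columns are the frame's x, y, z axes.
In Python, from workcell import sense, eyes, workorder, manip gives the robot as it stands.
- The arm moves only by the tool jog_arm, never from a script. Its argument "motion" is a list of rows, each a list of 5 numbers: the closure in counts, from 0 (fully open) to 255 (shut), then the shift along the world's x, y, z in mm, then the turn about the world's z in rad. In form: [[claw, dx, dy, dz, yaw], ...]. A call has exactly 5 rows; each row is the pose to reach, as a shift and turn from the pose commanded when the call began; what a row does not reach only later rows make up. A row lasts 1/10 s, in which the tool goes at most 50 mm and 8.59 degrees, less where a joint would pass 70% of its speed; a pose out of reach is approached as far as the arm can. A call with a gripper value outside its range is refused whole. The fingers move at their own pace and stop on an object; "squeeze" is the grip in N (left out, the last holds). Time passes only in rows, so rows that repeat a pose let the fingers close, or fill a call up. It gives the time, the measured TCP pose, the force and the opening at its end, in the units of the state.
- sense(): the state, without advancing time (a new reading comes with each control period).
- eyes.capture(name): name is "side" or "top" or "wrist"; returns (picture, depth): 420x560x3 uint8, red, green, blue; 420x560 float32, mm along the optical axis (not along the pixel's ray), 0 where there is no reading.
- eyes.calibration(name): a dict with "fx", "fy", "cx", "cy" (pixels), "world_to_cam" (4x4, takes a point from world to camera coordinates). Camera axes: x right, y down, z forward; pixel columns grow to the right and rows downward; lengths in mm; the calibration is good to about 2 mm. The wrist camera is an equidistant fisheye: a pixel r from the principal point sees the ray r / f radians off the axis. A picture is of the moment at which its call begins: read the wrist's pose just before it. calibration takes no time and is no camera call; for the wrist camera it gives the pose at the moment of the call.
- workorder.job_done(): hands the job in, once; it reports no verdict.
Trained networks look in the newest picture that a camera, given by its name, has taken for a name from the list of things; names that differ only in an ending like _2 or _b are one class to them, and where a whole thing is asked for, a point or a joint stands for the part that bears it (a point fixed in the world has none). Each returns a list of dicts, best first, with "confidence" (0 to 1); they miss things now and then, are a little off and sometimes report something else, mostly with a low value. They report only what shows in the picture. A call takes as long as a camera call. They do not tell look-alikes from the thing itself.
- eyes.recognise(thing, camera): "bbox" ([centre column, centre row, width, height] in pixels, round what is visible of it).
- eyes.tip_of(thing, camera): "uv" ([column, row] in pixels: a listed point, or the origin of a listed thing).
The state is a dict: "time_s": time; "joints": joint angles; "joint_velocities": joint speeds; "effort": joint torques, N m; "position": TCP position; "tool_rot": TCP orientation; "wrist_force": force on the tool from outside, world axes, zero at the start; "wrist_torque": the same for the moment, N m; "grip_width": finger opening in mm.
Only numpy, scipy, OpenCV 4.12 (cv2) and the standard library are available. Lean on these libraries where they do the work, as an engineer would, in place of code of your own. Each camera call takes 0.05 s, during which the arm holds its last target.

## Task

Load the three copper foil rolls onto the bench spindle, lying flat one on the other: the largest at the bottom, then the medium one, the smallest on top. Then put the metal cap on the post so that it sits down flat on the smallest roll. Leave the amber rosin puck and the black loupe where they are.

Things in the scene. Friction and masses are not known exactly. Their poses are not given: they have to be found in the camera images.
- large_roll_center (a point): The largest of the three rolls of copper foil tape: a flat copper-coloured ring with a cardboard core, lying flat on the bench, outside diameter 66 mm, height 18 mm, through hole 28 mm. The point is its centre, half-way up (9 mm above its underside); z is its axis, up.
- medium_roll_center (a point): The middle-sized of the three rolls of copper foil tape: a flat copper-coloured ring with a cardboard core, lying flat on the bench, outside diameter 57 mm, height 16 mm, through hole 28 mm. The point is its centre, half-way up (8 mm above its underside); z is its axis, up.
- small_roll_center (a point): The smallest of the three rolls of copper foil tape: a flat copper-coloured ring with a cardboard core, lying flat on the bench, outside diameter 48 mm, height 14 mm, through hole 28 mm. The point is its centre, half-way up (7 mm above its underside); z is its axis, up.
- cap_center (a point): The cap: a solid-topped, ribbed grey steel round knob, diameter 42 mm over the ribs, gripping diameter 40 mm, height 26 mm, standing with its open side down; in its underside is a blind bore 22 mm wide and 16 mm deep that goes over the spindle's post. The point is its centre, 13 mm above its underside; z is its axis, up.
- spindle_seat (a point): The bench spindle, fixed to the bench: a round dark wooden base, diameter 70 mm, 8 mm thick, with an upright aluminium post in its middle, diameter 16 mm, reaching 59 mm above the base; the post's top 10 mm taper to a 6 mm wide tip. The point lies on the post's axis at the top face of the base (8 mm above the bench); z is up along the post. The three rolls stacked reach 48 mm above this point.
- rosin: Bystander: an amber round rosin puck without a hole, diameter 51 mm, 26 mm high; origin at the centre of its underside. Leave it.
- loupe: Bystander: a black waisted loupe (eyepiece), diameter 38 mm, 34 mm high; origin at the centre of its underside. Leave it. (All these things stand on either side of a wooden strip, 66 mm wide and 18 mm high, that runs slantwise over the bench; their centres are 50 mm or more from it.)
Things that resemble listed ones, but are neither listed nor needed, are in the scene too. Leave any purple or red look-alike of the part that bears large_roll_center alone.

How it is judged (in metres and radians):
At the end, for the whole second after the job is handed in: The three rolls lie flat on the spindle over its post, largest at the bottom, medium above it, smallest on top, and the cap is over the post and down on the smallest roll: each within 10 mm of the post's axis, within 4 mm of its stacked height, tilted less than 0.15 rad, and at rest (horizontal distance between each of large_roll_center, medium_roll_center, small_roll_center, cap_center and spindle_seat below 0.01 m and z of large_roll_center in the frame of spindle_seat between 0.005 and 0.013 m and angle between each of large_roll_center, medium_roll_center, small_roll_center, cap_center's own z axis and vertical below 0.15 rad and linear speed of each of large_roll, medium_roll, small_roll, cap below 0.02 m/s and z of medium_roll_center in the frame of spindle_seat between 0.022 and 0.03 m and z of small_roll_center in the frame of spindle_seat between 0.037 and 0.045 m and z of cap_center in the frame of spindle_seat between 0.057 and 0.065 m); the robot touches nothing.
It fails at once if the rosin puck is shifted by more than 20 mm (distance of rosin from where it was at the start of the episode above 0.02 m).
It fails at once if the loupe is shifted by more than 20 mm (distance of loupe from where it was at the start of the episode above 0.02 m).
It also fails if it takes over 106 s, if anything falls off the work surface, if the arm or the gripper's body presses on something with over 40 N, if the wrist force passes 120 N, or if a joint passes its speed limit or range.

## Working session

There is one attempt and no reset: what is moved stays moved. The work goes in short steps, Python scripts to look and compute and a tool call to move; the robot and the scene stay as the last step left them, time stands still between calls to the robot, and variables do not carry over. Pictures are saved under pics/ and viewed, and the job is handed in when it is done.

Besides the shell and the picture viewer there is one more tool, called after ">>>" in YAML: its name, and indented under it one key for each argument. jog_arm: Moves the arm, as the interface text tells. Its arguments: {"type":"object","properties":{"motion":{"type":"array"},"squeeze":{"type":"number"}},"required":["motion"]}

```bash
ls; mkdir -p pics; cat > h.py <<'E'
import numpy as np, cv2
from workcell import sense, eyes, workorder, manip
def cap(n,fn):
    p,d=eyes.capture(n); cv2.imwrite('pics/'+fn+'.png',p[:,:,::-1]); np.save('pics/'+fn+'.npy',d); return p,d
def unproj(c,u,v,depth):
    return np.linalg.inv(c['world_to_cam'])@np.array([(u-c['cx'])/c['fx']*depth,(v-c['cy'])/c['fy']*depth,depth,1])
def onplane(c,u,v,z):
    M=np.linalg.inv(np.array(c['world_to_cam'])); o=M[:3,3]; r=M[:3,:3]@np.array([(u-c['cx'])/c['fx'],(v-c['cy'])/c['fy'],1]); t=(z-o[2])/r[2]; return o+t*r
E
python3 - <<'E'
from h import *
np.set_printoptions(suppress=True,precision=2)
s=sense(); print(s['position'],s['time_s'],s['tool_rot'],s['grip_width'],manip.grasp_offset)
for n in('side','top','wrist'):
    cap(n,n+'0'); print(n,eyes.calibration(n))
E
```

```text
pics
[ 218.78 -611.09  229.88] 0.0 [[ 0.94  0.34 -0.  ]
 [ 0.34 -0.94  0.  ]
 [-0.   -0.   -1.  ]] 85.27466200334781 -18.700000000000003
side {'fx': 429.2059261359689, 'fy': 429.2059261359689, 'cx': 272.15889363984024, 'cy': 210.14859676946452, 'world_to_cam': array([[   1.  ,    0.03,    0.01, -477.11],
       [   0.02,   -0.51,   -0.86,   -1.19],
       [  -0.03,    0.86,   -0.51, 1186.46],
       [   0.  ,    0.  ,    0.  ,    1.  ]])}
top {'fx': 440.2552099115403, 'fy': 440.2552099115403, 'cx': 275.78372536502286, 'cy': 209.01536424216766, 'world_to_cam': array([[   0.01,   -1.  ,   -0.02,  -22.88],
       [  -0.99,   -0.01,   -0.12,  465.63],
       [   0.12,    0.02,   -0.99, 1099.71],
       [   0.  ,    0.  ,    0.  ,    1.  ]])}
wrist {'fx': 325.19226210127806, 'fy': 325.19226210127806, 'cx': 275.05975358034215, 'cy': 205.72900102241599, 'world_to_cam': array([[   0.34,   -0.94,   -0.  , -649.59],
       [  -0.91,   -0.32,    0.27,  -35.37],
       [  -0.26,   -0.09,   -0.96,  378.29],
       [   0.  ,    0.  ,    0.  ,    1.  ]])}
```

View pics/top0.png

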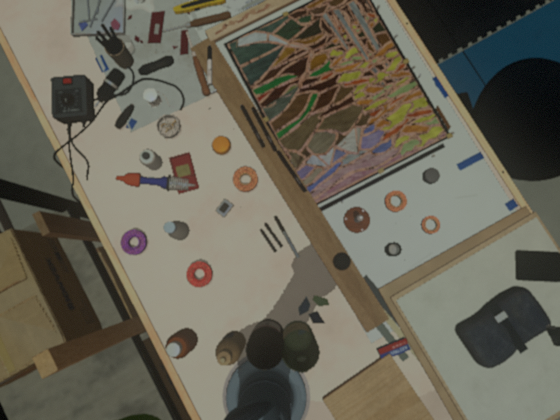

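View pics/side0.png

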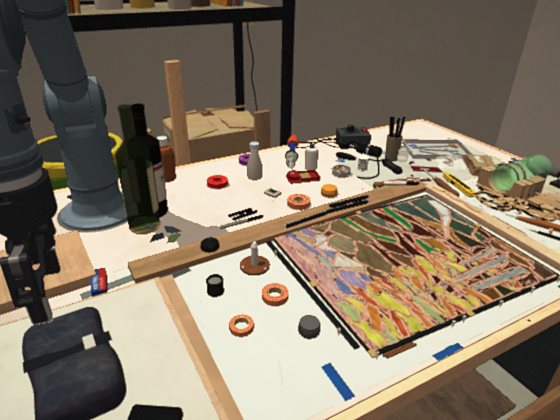

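```bash
python3 - <<'E'
from h import *
np.set_printoptions(suppress=True,precision=1)
H={'large_roll_center':9,'medium_roll_center':8,'small_roll_center':7,'cap_center':13,'spindle_seat':8,'rosin':0,'loupe':0}
for n in('top','side'):
    c=eyes.calibration(n)
    for k,z in H.items():
        for r in eyes.tip_of(k,n)[:3]:
            print(n,k,round(r['confidence'],2),np.array(r['uv']),onplane(c,*r['uv'],z))
print(sense()['time_s'])
E
```

```text
top large_roll_center 0.67 [199.4 275.5] [294.8 176.    9. ]
top large_roll_center 0.66 [244.2 181.5] [540.8  65.1   9. ]
top large_roll_center 0.57 [135.4 237.3] [391.6 346.4   9. ]
top medium_roll_center 0.88 [390.2 200.4] [ 492.9 -316.4    8. ]
top small_roll_center 0.52 [426.4 224.4] [ 431.  -408.1    7. ]
top small_roll_center 0.37 [222.6 146.6] [635.4 124.7   7. ]
top cap_center 0.53 [432.1 173.6] [ 563.4 -425.4   13. ]
top spindle_seat 0.89 [357.6 221.1] [ 438.2 -231.1    8. ]
top rosin 0.74 [221.  146.7] [637.  130.1   0. ]
top loupe 0.75 [390.7 251.1] [ 361.8 -316.5    0. ]
side large_roll_center 0.7 [218.7 179.7] [304.9 184.1   9. ]
side large_roll_center 0.64 [300.4 200.2] [555.7  65.7   9. ]
side large_roll_center 0.55 [250.2 163.1] [392.6 314.    9. ]
side medium_roll_center 0.7 [275.2 293.9] [ 495.1 -332.2    8. ]
side small_roll_center 0.87 [240.9 326.5] [ 433.3 -424.6    7. ]
side cap_center 0.62 [309.2 322.9] [ 561.4 -415.8   13. ]
side spindle_seat 0.76 [255.7 260.7] [ 447.4 -222.     8. ]
side rosin 0.48 [325.3 192.9] [631.8 130.6   0. ]
side loupe 0.56 [216.3 289.8] [ 370.5 -315.9    0. ]
0.85
```

```bash
cat > seg.py <<'E'
from h import *
np.set_printoptions(suppress=True,precision=1)
d=np.load('pics/top0.npy');c=eyes.calibration('top')
M=np.linalg.inv(np.array(c['world_to_cam']))
v,u=np.mgrid[0:420,0:560]
P=np.stack([(u-c['cx'])/c['fx']*d,(v-c['cy'])/c['fy']*d,d,np.ones_like(d)],-1)@M.T
G=dict(large=(541,65,18),medium=(493,-318,16),small=(431,-410,14),cap=(563,-425,26),spindle=(438,-231,8),rosin=(637,130,26),loupe=(362,-316,34))
for k,(x,y,h) in G.items():
    r=np.hypot(P[...,0]-x,P[...,1]-y)
    ring=(r>45)&(r<60)&(d>0); z0=np.median(P[ring][:,2])
    m=(r<42)&(d>0)
    hh=P[...,2]-z0
    mm=m&(hh>h-5)&(hh<h+5)
    q=P[mm]
    (cx,cy),rad=cv2.minEnclosingCircle(q[:,:2].astype(np.float32))
    print(k,'bench',z0,np.percentile(P[ring][:,2],[10,90]),'n',len(q),'mean',q.mean(0)[:3],'enc',cx,cy,rad,'maxh',hh[m].max())
E
python3 seg.py
```

```text
large bench -0.8844844975559454 [-3.6  1.9] n 402 mean [545.8  63.5  17.2] enc 546.097900390625 63.89723587036133 33.237796783447266 maxh 23.689060317024882
medium bench -0.19791913980918707 [-3.   2.6] n 277 mean [ 490.3 -327.9   15.1] enc 490.86895751953125 -327.9529724121094 28.564165115356445 maxh 22.004599554104175
small bench -0.4650939462690076 [-3.2  2.6] n 187 mean [ 429.7 -416.2   12.8] enc 429.1462707519531 -416.2621154785156 24.321313858032227 maxh 18.7303022531255
cap bench -0.10806780089660606 [-3.1  4.5] n 181 mean [ 556.5 -419.4   25.1] enc 556.1957397460938 -419.9844665527344 20.310848236083984 maxh 30.928867605089863
spindle bench 0.04595460517043648 [-2.8  2.6] n 523 mean [ 440.4 -227.1    7.1] enc 437.5717468261719 -229.5083465576172 41.0015869140625 maxh 70.20924054259694
rosin bench -0.776814851825975 [-3.7  2. ] n 226 mean [637.1 129.1  24.2] enc 637.0161743164062 129.1123504638672 23.527067184448242 maxh 31.09325172519175
loupe bench -0.34025031875376044 [-3.1  2.7] n 109 mean [ 365.2 -316.8   32.3] enc 365.69281005859375 -316.42169189453125 18.483875274658203 maxh 39.14753978025237
```

```bash
python3 - <<'E'
import cv2
a=cv2.imread('pics/top0.png')
cv2.imwrite('pics/topc.png',cv2.resize(a[130:290,120:460],None,fx=2.3,fy=2.3,interpolation=cv2.INTER_CUBIC))
E
```

```text
(no output)
```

View pics/topc.png

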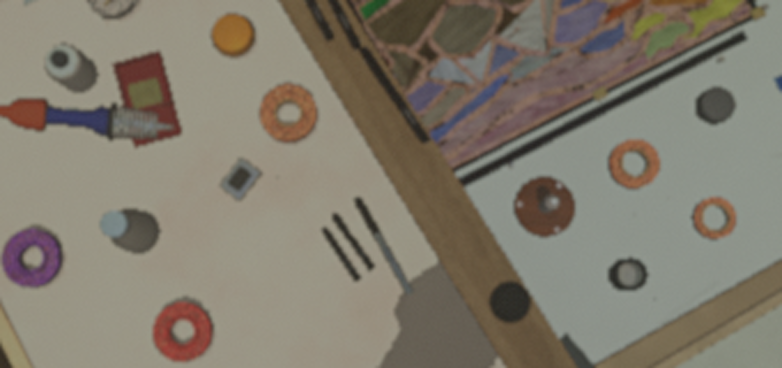

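View pics/wrist0.png

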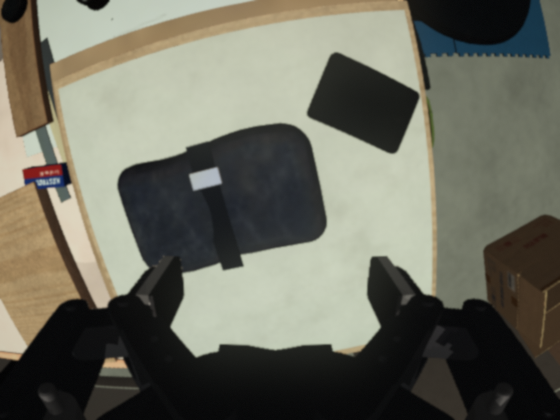

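```bash
cat >> seg.py <<'E'
print('---')
r=np.hypot(P[...,0]-438,P[...,1]+229)
for lo in (30,45,58):
    m=(r<30)&(P[...,2]>lo); print(lo,m.sum(),P[m].mean(0)[:3])
p=cv2.imread('pics/top0.png'); 
hsv=cv2.cvtColor(p,cv2.COLOR_BGR2HSV)
m=(r<60)&(hsv[...,1]>90)&(P[...,2]<14)
print(p[221,350],hsv[221,350],m.sum()); mk=cv2.morphologyEx(m.astype(np.uint8),cv2.MORPH_OPEN,np.ones((3,3)))>0
e=cv2.fitEllipse(cv2.findContours(mk.astype(np.uint8),0,1)[0][0]); print(e, onplane(c,*e[0],8))
# side
d=eyes.capture('side')[1];c=eyes.calibration('side');M=np.linalg.inv(np.array(c['world_to_cam']))
P=np.stack([(u-c['cx'])/c['fx']*d,(v-c['cy'])/c['fy']*d,d,np.ones_like(d)],-1)@M.T
for k,(x,y,h) in dict(large=(546,64,18),medium=(490,-328,16),small=(430,-416,14),cap=(556,-419,26)).items():
    m=(np.hypot(P[...,0]-x,P[...,1]-y)<50)&(abs(P[...,2]-h)<3)
    (a,b),rad=cv2.minEnclosingCircle(P[m][:,:2].astype(np.float32)); print(k,m.sum(),a,b,rad,P[m].mean(0)[:2])
m=(np.hypot(P[...,0]-440,P[...,1]+228)<30)&(P[...,2]>30); print('post',m.sum(),P[m].mean(0)[:3],np.ptp(P[m],axis=0))
E
python3 seg.py | sed -n '/---/,$p'
```

```text
---
30 42 [ 440.3 -225.6   56.5]
45 36 [ 440.6 -226.3   59.7]
58 26 [ 441.1 -227.2   62.5]
[49 65 94] [ 11 122  94] 340
((356.3213195800781, 219.68020629882812), (21.565149307250977, 21.914260864257812), 153.51438903808594) [ 441.9 -227.9    8. ]
large 153 551.458251953125 57.873268127441406 34.88065719604492 [550.3  56.8]
medium 294 493.4554138183594 -333.7776184082031 29.97011375427246 [ 495.1 -334.4]
small 248 434.1916809082031 -421.9048156738281 24.232290267944336 [ 434.1 -422.9]
cap 242 561.2853393554688 -425.2848205566406 20.17426109313965 [ 561.1 -425.7]
post 104 [ 446.  -236.5   48. ] [15.8 12.  36.9  0. ]
```

>>> jog_arm:
  motion:
    - [0,36,56,6,0]
    - [0,72,112,12,0]
    - [0,108,168,18,0]
    - [0,144,224,24,0]
    - [0,180,280,30,0]
  squeeze: 40

```text
time_s: 1.4
position: [354.6, -400.8, 254.2]
tool_rot: [[0.942, 0.337, 0.001], [0.337, -0.942, -0.001], [0.0, 0.001, -1.0]]
wrist_force: [0.1, -0.7, 0.3]
grip_width: 85.6
```

>>> jog_arm:
  motion:
    - [0,0,0,0,0]
    - [0,0,0,0,0]
    - [0,0,0,0,0]
    - [0,0,0,0,0]
    - [0,0,0,0,0]

```text
time_s: 1.9
position: [352.5, -403.9, 253.4]
tool_rot: [[0.943, 0.334, -0.001], [0.334, -0.943, 0.0], [-0.0, -0.0, -1.0]]
wrist_force: [-0.5, -0.8, -0.4]
grip_width: 85.5
```

```bash
cat > w.py <<'E'
from h import *
import sys
np.set_printoptions(suppress=True,precision=1)
def wproj(c,X):
    p=np.array(c['world_to_cam'])@np.append(X,1); r=np.hypot(p[0],p[1]); th=np.arctan2(r,p[2]); return c['cx']+c['fx']*th*p[0]/r, c['cy']+c['fy']*th*p[1]/r
def wcloud(c,d):
    v,u=np.mgrid[0:420,0:560]; a=(u-c['cx'])/c['fx']; b=(v-c['cy'])/c['fy']; th=np.hypot(a,b)+1e-9
    t=np.tan(th)/th
    M=np.linalg.inv(np.array(c['world_to_cam']))
    return np.stack([a*t*d,b*t*d,d,np.ones_like(d)],-1)@M.T
def look(fn):
    c=eyes.calibration('wrist'); p,d=cap('wrist',fn); return c,p,d,wcloud(c,d)
def top(P,d,x,y,h,R,it=3):
    for _ in range(it):
        m=(d>0)&(np.hypot(P[...,0]-x,P[...,1]-y)<R+12)&(abs(P[...,2]-h)<5)
        if m.sum()<10: return None
        (x,y),r=cv2.minEnclosingCircle(P[m][:,:2].astype(np.float32))
    return x,y,r,m.sum(),P[m].mean(0)[:3]
E
python3 - <<'E'
from w import *
s=sense();print(s['time_s'],s['position'],s['joints'])
c,p,d,P=look('w1')
for k,(x,y,h,R) in dict(medium=(491,-330,16,28),small=(431,-418,14,24),cap=(558,-421,26,20)).items(): print(k,top(P,d,x,y,h,R))
m=(np.hypot(P[...,0]-443,P[...,1]+230)<25)&(P[...,2]>62);print('tip',m.sum(),P[m].mean(0)[:3],P[m].max(0))
m=(np.hypot(P[...,0]-443,P[...,1]+230)<50)&(abs(P[...,2]-8)<3.5);print('base',m.sum(),P[m].mean(0)[:3],cv2.minEnclosingCircle(P[m][:,:2].astype(np.float32)))
E
```

```text
1.9 [ 352.5 -403.9  253.4] [ 49.1   8.8  -5.1 105.6   0.9  65.7 -26.8]
medium (493.3636474609375, -331.930419921875, 28.605926513671875, np.int64(1367), array([ 492.8, -332.3,   15.6]))
small (432.8414611816406, -420.3226318359375, 24.205703735351562, np.int64(868), array([ 432.4, -419.9,   13.7]))
cap (558.57861328125, -423.8269958496094, 21.12528419494629, np.int64(828), array([ 558.5, -423.4,   25.6]))
tip 65 [ 444.4 -232.5   65.1] [ 449.6 -228.    68.4    1. ]
base 1915 [ 444.  -234.7    7.7] ((444.6098327636719, -231.29989624023438), 35.115116119384766)
```

View pics/w1.png

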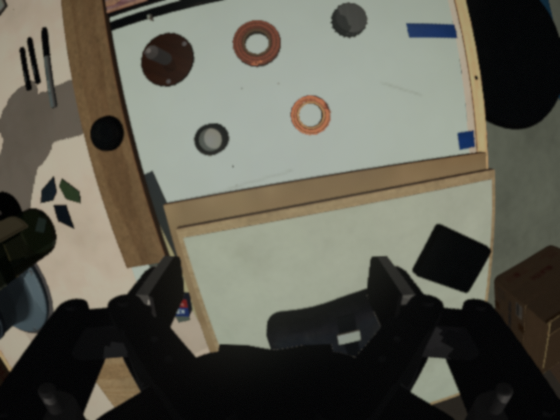

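>>> jog_arm:
  motion:
    - [0,15,35,0,0.14]
    - [0,30,70,0,0.28]
    - [0,45,105,0,0.42]
    - [0,60,140,0,0.56]
    - [0,75,175,0,0.7]

```text
time_s: 2.45
position: [429.0, -226.9, 253.7]
tool_rot: [[0.499, 0.866, 0.0], [0.866, -0.499, -0.0], [0.0, 0.0, -1.0]]
wrist_force: [0.9, 0.5, -0.0]
grip_width: 85.3
```

>>> jog_arm:
  motion:
    - [0,15,35,0,0.14]
    - [0,30,70,0,0.28]
    - [0,45,105,0,0.42]
    - [0,60,140,0,0.56]
    - [0,75,175,0,0.7]

```text
time_s: 2.95
position: [504.2, -51.9, 253.8]
tool_rot: [[-0.176, 0.984, 0.0], [0.984, 0.176, -0.0], [-0.0, 0.0, -1.0]]
wrist_force: [-0.1, -0.2, -0.1]
grip_width: 85.4
```

>>> jog_arm:
  motion:
    - [0,12,28,-15,0.12]
    - [0,24,56,-35,0.24]
    - [0,34,84,-60,0.36]
    - [0,45,112,-85,0.36]
    - [0,45,112,-85,0.36]

```text
time_s: 3.45
position: [546.6, 64.2, 165.0]
tool_rot: [[-0.513, 0.858, -0.007], [0.858, 0.514, 0.004], [0.007, -0.004, -1.0]]
wrist_force: [-1.0, 0.5, 0.3]
grip_width: 85.7
```

```bash
python3 - <<'E'
from w import *
s=sense();print(s['time_s'],s['position'],s['joints'])
c,p,d,P=look('w2')
print(top(P,d,549,61,18,33)); print('rosin',top(P,d,640,126,26,25))
m=(np.hypot(P[...,0]-549,P[...,1]-61)>40)&(np.hypot(P[...,0]-549,P[...,1]-61)<60)&(d>0)
print('bench',np.median(P[m][:,2]))
E
```

```text
3.45 [546.6  64.2 165. ] [ 18.   18.9 -33.6 107.3  11.9  57.7  10.3]
(548.7730102539062, 61.16694259643555, 33.019500732421875, np.int64(3134), array([548.1,  61.7,  17.6]))
rosin (639.3740844726562, 126.83778381347656, 23.19125747680664, np.int64(1635), array([638.5, 126.4,  24.3]))
bench 214.98809206805424
```

View pics/w2.png

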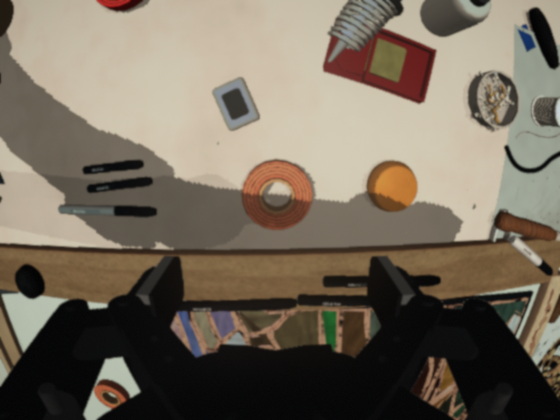

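>>> jog_arm:
  motion:
    - [0,0,1,-30,0]
    - [0,0,1,-60,0]
    - [0,0,1,-90,0]
    - [0,0,1,-110,0]
    - [0,0,1,-110,0]

```text
time_s: 4.0
position: [546.6, 57.5, 56.4]
tool_rot: [[-0.505, 0.863, -0.006], [0.863, 0.505, -0.002], [0.001, -0.006, -1.0]]
wrist_force: [-0.9, -0.7, -1.2]
grip_width: 85.5
```

```bash
python3 - <<'E'
from w import *
s=sense();print(s['time_s'],s['position'],s['wrist_force'])
c,p,d,P=look('w3')
print(top(P,d,549,61,18,33))
E
```

```text
4.0 [546.6  57.5  56.4] [-0.9 -0.7 -1.2]
(548.5382690429688, 61.1584587097168, 33.09404373168945, np.int64(7417), array([547.6,  62.8,  17.6]))
```

View pics/w3.png

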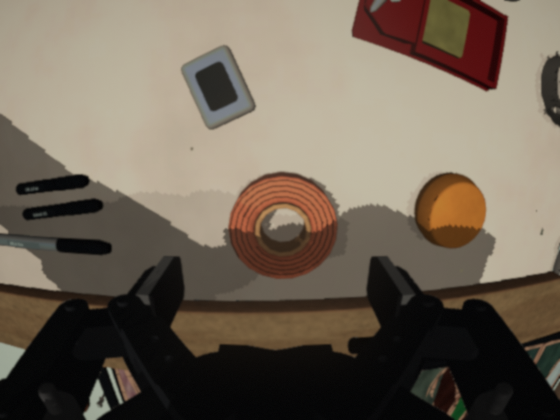

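>>> jog_arm:
  motion:
    - [0,0,0,-20,0]
    - [0,0,0,-20,0]
    - [0,0,0,-20,0]
    - [0,0,0,-20,0]
    - [0,0,0,-20,0]

```text
time_s: 4.55
position: [549.8, 60.5, 40.1]
tool_rot: [[-0.508, 0.861, 0.002], [0.861, 0.508, 0.0], [-0.001, 0.002, -1.0]]
wrist_force: [-0.0, 0.4, 0.2]
grip_width: 85.4
```

>>> jog_arm:
  motion:
    - [0,-1,0,-15,0]
    - [0,-1,0,-30,0]
    - [0,-1,0,-36,0]
    - [0,-1,0,-38,0]
    - [0,-1,0,-38,0]

```text
time_s: 5.05
position: [547.1, 60.6, -0.2]
tool_rot: [[-0.508, 0.861, -0.002], [0.861, 0.508, 0.0], [0.001, -0.001, -1.0]]
wrist_force: [0.1, 0.2, 1.0]
grip_width: 85.3
```

>>> jog_arm:
  motion:
    - [120,0,0,0,0]
    - [120,0,0,0,0]
    - [120,0,0,0,0]
    - [120,0,0,0,0]
    - [120,0,0,0,0]

```text
time_s: 5.55
position: [548.8, 60.9, 1.8]
tool_rot: [[-0.508, 0.861, 0.002], [0.861, 0.508, 0.0], [-0.001, 0.002, -1.0]]
wrist_force: [-0.2, -0.3, 6.4]
grip_width: 61.9
```

```bash
python3 - <<'E'
from w import *
s=sense();print(s['time_s'],s['position'],s['wrist_force'],s['grip_width'])
c,p,d,P=look('w4')
print(top(P,d,549,61,18,33))
E
```

```text
5.55 [548.8  60.9   1.8] [-0.2 -0.3  6.4] 61.940661833727965
(544.8272705078125, 65.8667221069336, 44.64643478393555, np.int64(13251), array([546.1,  63.7,  17.7]))
```

View pics/w4.png

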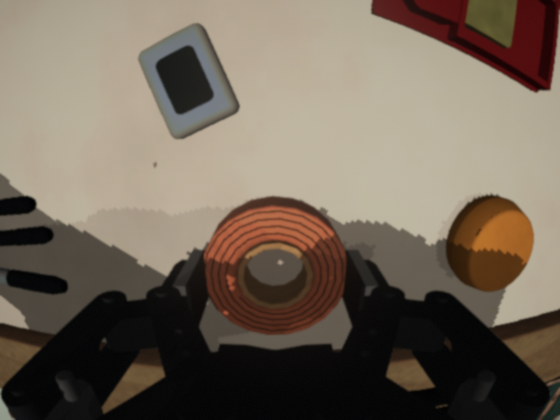

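>>> jog_arm:
  motion:
    - [120,0,0,5,0]
    - [120,0,0,10,0]
    - [120,0,0,20,0]
    - [120,0,0,30,0]
    - [120,0,0,30,0]

```text
time_s: 6.1
position: [549.3, 60.8, 32.6]
tool_rot: [[-0.508, 0.861, 0.004], [0.861, 0.508, 0.0], [-0.001, 0.003, -1.0]]
wrist_force: [1.0, 0.5, -2.0]
grip_width: 62.0
```

```bash
python3 - <<'E'
from w import *
s=sense();print(s['time_s'],s['position'],s['wrist_force'],s['grip_width'])
c,p,d,P=look('w5');cap('side','s5')
for h in (38,42,46,50):
  m=(d>0)&(np.hypot(P[...,0]-549,P[...,1]-61)<50)&(abs(P[...,2]-h)<2); print(h,m.sum())
v,u=195,275
for q in [(275,195),(275,210),(275,330),(215,265),(335,265)]: print(q,P[q[1],q[0]][:3])
E
```

```text
6.1 [549.3  60.8  32.6] [ 1.   0.5 -2. ] 62.036988691680264
38 527
42 598
46 3430
50 9588
(275, 195) [535.9  82.3   1. ]
(275, 210) [532.8  87.2  49. ]
(275, 330) [563.4  35.1  48.6]
(215, 265) [523.   52.2  48.5]
(335, 265) [567.9  79.   49.5]
```

View pics/w5.png

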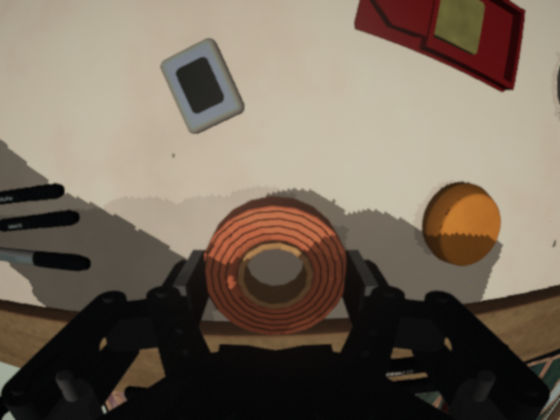

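View pics/s5.png

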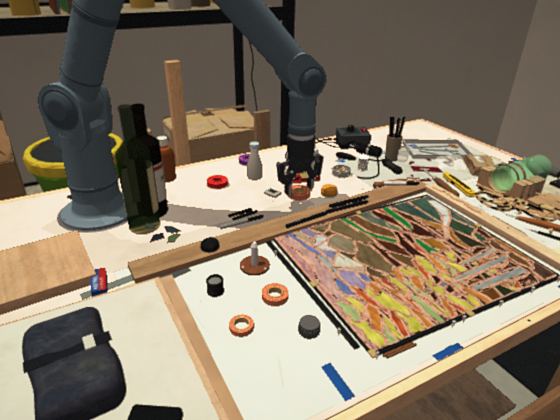

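>>> jog_arm:
  motion:
    - [120,0,0,30,0]
    - [120,-8,-20,60,0]
    - [120,-20,-55,80,0]
    - [120,-33,-92,80,0]
    - [120,-47,-130,80,0]

```text
time_s: 6.7
position: [500.9, -70.4, 111.6]
tool_rot: [[-0.509, 0.861, 0.002], [0.861, 0.509, -0.001], [-0.001, 0.001, -1.0]]
wrist_force: [0.3, -0.8, -3.2]
grip_width: 62.0
```

>>> jog_arm:
  motion:
    - [120,-14,-40,0,0]
    - [120,-28,-80,0,0]
    - [120,-42,-118,0,0]
    - [120,-52,-145,0,0]
    - [120,-57,-160,0,0]

```text
time_s: 7.2
position: [441.3, -233.0, 110.2]
tool_rot: [[-0.504, 0.864, -0.002], [0.864, 0.504, -0.001], [0.0, -0.002, -1.0]]
wrist_force: [0.5, -0.4, -2.3]
grip_width: 62.4
```

>>> jog_arm:
  motion:
    - [120,0,-2,0,0]
    - [120,0,-2,0,0]
    - [120,0,-2,0,0]
    - [120,0,-2,0,0]
    - [120,0,-2,0,0]

```text
time_s: 7.7
position: [444.3, -230.1, 110.7]
tool_rot: [[-0.51, 0.86, 0.0], [0.86, 0.51, 0.0], [0.0, 0.0, -1.0]]
wrist_force: [-0.3, 0.4, -2.1]
grip_width: 61.5
```

```bash
python3 - <<'E'
from w import *
s=sense();print(s['time_s'],s['position'],s['wrist_force'],s['grip_width'])
c,p,d,P=look('w6');cap('side','s6')
z=s['position'][2]+16.3
print(z,top(P,d,s['position'][0],s['position'][1],z,33))
m=(np.hypot(P[...,0]-444,P[...,1]+231)<15)&(P[...,2]>45)&(P[...,2]<72)&(d>0);print('tip',m.sum(),P[m].mean(0)[:3])
E
```

```text
7.7 [ 444.3 -230.1  110.7] [-0.3  0.4 -2.1] 61.483659378504704
127.00566494164723 (440.5070495605469, -225.14059448242188, 44.6584358215332, np.int64(13207), array([ 441.6, -227.3,  126.6]))
tip 0 [nan nan nan]<stdin>:6: RuntimeWarning: Mean of empty slice.
  ret = um.true_divide(
```

View pics/w6.png

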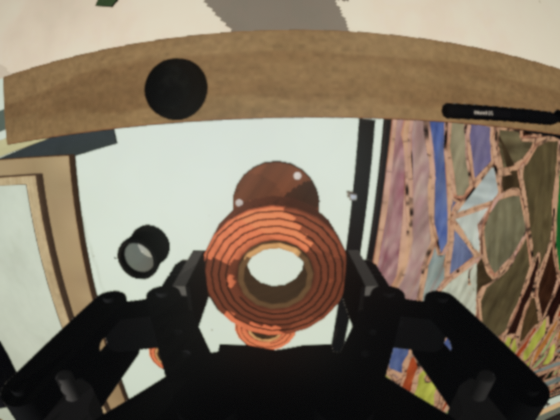

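View pics/s6.png

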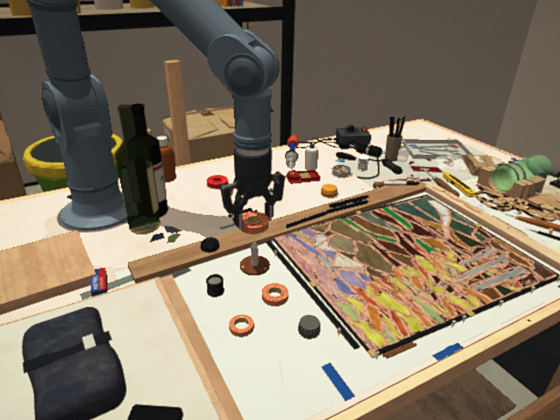

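```bash
cat >> w.py <<'E'
def held(c,p,d,P,x,y,z,tol=4):
    hsv=cv2.cvtColor(p,cv2.COLOR_RGB2HSV)
    m=(d>0)&(abs(P[...,2]-z)<tol)&(np.hypot(P[...,0]-x,P[...,1]-y)<50)&(hsv[...,1]>100)&(hsv[...,2]>60)
    (a,b),r=cv2.minEnclosingCircle(P[m][:,:2].astype(np.float32)); 
    q=P[m]; A=np.c_[q[:,:2],np.ones(len(q))]; s=np.linalg.lstsq(A,q[:,2],rcond=None)[0]
    return a,b,r,m.sum(),q[:,2].mean(),'slope',s[:2]
E
python3 - <<'E'
from w import *
c,p,d,P=look('w7');s=sense();print(s['position'])
print(held(c,p,d,P,444,-230,127))
E
```

```text
[ 444.  -230.9  110.7]
(447.0024108886719, -226.04444885253906, 38.21819305419922, np.int64(12151), np.float64(126.54492873698301), 'slope', array([-0., -0.]))
```

```bash
cat >> w.py <<'E'
from scipy.optimize import least_squares
def held2(c,p,d,P,x,y,z,R,tol=3):
    hsv=cv2.cvtColor(p,cv2.COLOR_RGB2HSV)
    m=(d>0)&(abs(P[...,2]-z)<tol)&(np.hypot(P[...,0]-x,P[...,1]-y)<R+8)&(hsv[...,1]>100)&(hsv[...,2]>60)
    q=P[m][:,:2]; b=np.linspace(-np.pi,np.pi,73); cx,cy=x,y
    for _ in range(5):
        an=np.arctan2(q[:,1]-cy,q[:,0]-cx); rr=np.hypot(q[:,1]-cy,q[:,0]-cx); e=[]
        for i in range(72):
            k=(an>=b[i])&(an<b[i+1])
            if k.sum()>5: j=np.where(k)[0]; t=np.percentile(rr[j],97); e.append(q[j[np.argmin(abs(rr[j]-t))]])
        e=np.array(e); f=least_squares(lambda v:np.hypot(e[:,0]-v[0],e[:,1]-v[1])-v[2],[cx,cy,R],loss='soft_l1',f_scale=0.7).x; cx,cy=f[:2]
    return f,len(e)
E
python3 - <<'E'
from w import *
c=eyes.calibration('wrist');p=cv2.imread('pics/w7.png')[:,:,::-1].copy();d=np.load('pics/w7.npy');P=wcloud(c,d)
print(held2(c,p,d,P,444,-230,127,33))
E
```

```text
(array([ 442.8, -230.6,   31.8]), 72)
```

>>> jog_arm:
  motion:
    - [120,2,-1,-10,0]
    - [120,2,-1,-30,0]
    - [120,2,-1,-50,0]
    - [120,2,-1,-70,0]
    - [120,2,-1,-85,0]

```text
time_s: 8.35
position: [445.0, -232.2, 23.8]
tool_rot: [[-0.508, 0.861, -0.002], [0.861, 0.508, 0.001], [0.002, -0.001, -1.0]]
wrist_force: [-0.3, -0.3, -1.9]
grip_width: 62.2
```

>>> jog_arm:
  motion:
    - [120,0,0,-8,0]
    - [120,0,0,-13,0]
    - [120,0,0,-15,0]
    - [120,0,0,-15,0]
    - [120,0,0,-15,0]

```text
time_s: 8.85
position: [446.5, -232.9, 11.4]
tool_rot: [[-0.508, 0.861, 0.001], [0.861, 0.508, -0.001], [-0.001, 0.001, -1.0]]
wrist_force: [0.3, 0.5, -2.8]
grip_width: 61.8
```

Release and rise, and begin the turn for the medium roll.

>>> jog_arm:
  motion:
    - [120,0,0,-2,0]
    - [60,0,0,-2,0]
    - [0,0,0,-2,0]
    - [0,0,0,-2,0]
    - [0,0,0,-2,0]

```text
time_s: 9.35
position: [445.9, -232.6, 8.9]
tool_rot: [[-0.508, 0.861, 0.0], [0.861, 0.508, -0.0], [-0.0, 0.0, -1.0]]
wrist_force: [-0.6, 0.0, -0.2]
grip_width: 85.5
```

>>> jog_arm:
  motion:
    - [0,0,0,10,0]
    - [0,0,0,40,0]
    - [0,0,0,80,0]
    - [0,0,0,115,0]
    - [0,0,0,150,0]

```text
time_s: 9.85
position: [445.7, -232.3, 160.9]
tool_rot: [[-0.508, 0.861, 0.001], [0.861, 0.509, -0.0], [-0.001, 0.0, -1.0]]
wrist_force: [-0.2, -0.8, 0.0]
grip_width: 85.2
```

```bash
python3 - <<'E'
from w import *
s=sense();print(s['time_s'],s['position'],s['joints'],s['grip_width'])
c,p,d,P=look('w8')
print(held2(c,p,d,P,444,-231,26,33),top(P,d,444,-231,26,33),top(P,d,493,-331,16,28))
E
```

```text
9.85 [ 445.7 -232.3  160.9] [ 47.7  12.7 -27.4 114.2   7.1  54.6  47.3] 85.21314927177403
(array([ 445.5, -232.7,   31.5]), 72) (445.8277587890625, -233.4948272705078, 32.766109466552734, np.int64(3418), array([ 445.3, -232.5,   25.6])) (493.30157470703125, -331.5045166015625, 29.076358795166016, np.int64(1652), array([ 491.9, -329.5,   15.6]))
```

View pics/w8.png

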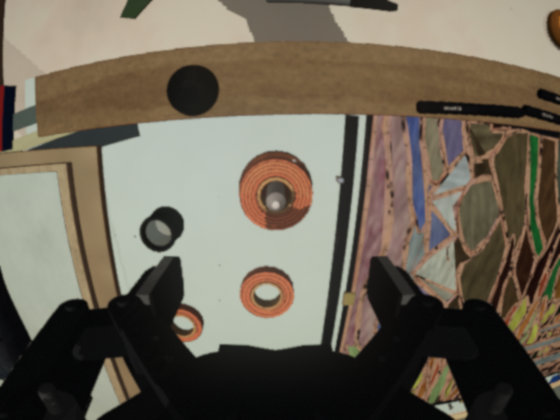

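>>> jog_arm:
  motion:
    - [0,15,-32,0,0]
    - [0,30,-64,-20,0]
    - [0,42,-90,-50,0]
    - [0,47,-99,-80,0]
    - [0,47,-99,-110,0]

```text
time_s: 10.4
position: [493.5, -334.7, 48.4]
tool_rot: [[-0.505, 0.863, 0.002], [0.863, 0.505, -0.002], [-0.003, 0.001, -1.0]]
wrist_force: [-0.7, 0.5, 0.0]
grip_width: 85.6
```

>>> jog_arm:
  motion:
    - [0,0,0,-15,0]
    - [0,0,0,-30,0]
    - [0,0,0,-42,0]
    - [0,0,0,-48,0]
    - [0,0,0,-49,0]

```text
time_s: 10.9
position: [492.8, -331.2, -0.4]
tool_rot: [[-0.509, 0.861, -0.0], [0.861, 0.509, 0.0], [0.0, -0.0, -1.0]]
wrist_force: [0.9, 0.2, -0.6]
grip_width: 85.5
```

>>> jog_arm:
  motion:
    - [140,0,0,0,0]
    - [140,0,0,0,0]
    - [140,0,0,0,0]
    - [140,0,0,0,0]
    - [140,0,0,0,0]

```text
time_s: 11.4
position: [493.9, -332.1, 1.2]
tool_rot: [[-0.508, 0.861, 0.002], [0.861, 0.508, -0.001], [-0.002, 0.001, -1.0]]
wrist_force: [-0.8, 0.8, 6.4]
grip_width: 53.3
```

```bash
python3 - <<'E'
from w import *
s=sense();print(s['time_s'],s['position'],s['wrist_force'],s['grip_width'])
c,p,d,P=look('w9')
print(held2(c,p,d,P,493,-331,16,28))
E
```

```text
11.4 [ 493.9 -332.1    1.2] [-0.8  0.8  6.4] 53.27181147689858
(array([ 492.4, -331.1,   27.2]), 72)
```

View pics/w9.png

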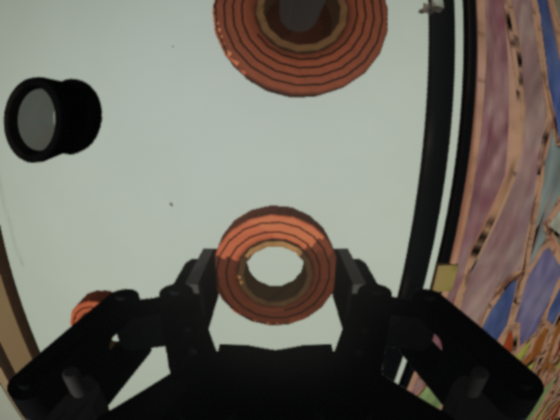

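>>> jog_arm:
  motion:
    - [140,0,0,15,0]
    - [140,0,0,45,0]
    - [140,0,0,80,0]
    - [140,-5,10,100,0]
    - [140,-17,35,100,0]

```text
time_s: 11.95
position: [479.2, -300.7, 104.6]
tool_rot: [[-0.505, 0.863, 0.009], [0.863, 0.505, -0.007], [-0.01, 0.004, -1.0]]
wrist_force: [0.4, 1.2, -1.8]
grip_width: 53.3
```

>>> jog_arm:
  motion:
    - [140,-12,25,0,0]
    - [140,-25,50,0,0]
    - [140,-32,65,0,0]
    - [140,-32,65,0,0]
    - [140,-32,65,0,0]

```text
time_s: 12.45
position: [444.2, -232.4, 100.1]
tool_rot: [[-0.508, 0.861, 0.001], [0.861, 0.508, -0.001], [-0.002, 0.0, -1.0]]
wrist_force: [0.3, -0.9, -1.6]
grip_width: 53.1
```

```bash
python3 - <<'E'
from w import *
s=sense();print(s['time_s'],s['position'],s['wrist_force'],s['grip_width'])
c,p,d,P=look('w10')
for z in (113,116,119): print(held2(c,p,d,P,445,-231,z,28))
print(held(c,p,d,P,445,-231,116))
E
```

```text
12.45 [ 444.2 -232.4  100.1] [ 0.3 -0.9 -1.6] 53.087868455450185
(array([ 442.8, -231.5,   27.2]), 72)
(array([ 442.8, -231.5,   27.2]), 72)
(array([ 445.2, -231.1,   28. ]), 1)
(442.9623107910156, -232.11752319335938, 28.360183715820312, np.int64(8062), np.float64(114.57574893678326), 'slope', array([ 0., -0.]))
```

View pics/w10.png

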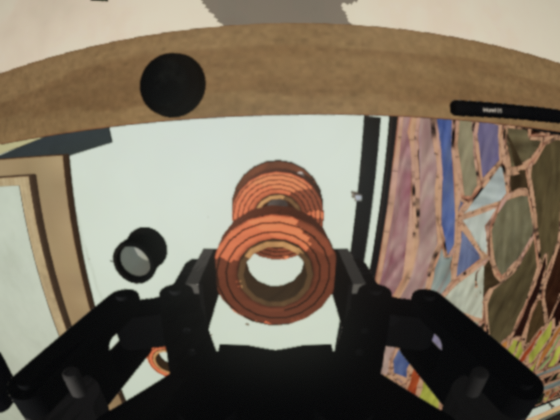

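>>> jog_arm:
  motion:
    - [140,2,0,-15,0]
    - [140,2,0,-35,0]
    - [140,2,0,-55,0]
    - [140,2,0,-66,0]
    - [140,2,0,-70,0]

```text
time_s: 13.0
position: [444.7, -231.5, 27.6]
tool_rot: [[-0.507, 0.862, -0.003], [0.862, 0.507, 0.002], [0.003, -0.002, -1.0]]
wrist_force: [0.1, 0.3, -1.6]
grip_width: 53.1
```

>>> jog_arm:
  motion:
    - [140,0,0,-2,0]
    - [140,0,0,-2,0]
    - [60,0,0,-2,0]
    - [0,0,0,-2,0]
    - [0,0,0,-2,0]

```text
time_s: 13.5
position: [446.8, -231.9, 28.6]
tool_rot: [[-0.508, 0.861, 0.002], [0.861, 0.508, -0.001], [-0.002, 0.001, -1.0]]
wrist_force: [0.6, -0.0, -0.0]
grip_width: 85.3
```

>>> jog_arm:
  motion:
    - [0,0,0,0,0]
    - [0,0,0,20,0]
    - [0,0,0,60,0]
    - [0,0,0,95,0]
    - [0,0,0,130,0]

```text
time_s: 14.0
position: [445.7, -231.4, 159.2]
tool_rot: [[-0.508, 0.861, 0.0], [0.861, 0.508, -0.0], [-0.0, 0.0, -1.0]]
wrist_force: [-0.5, -0.5, 0.4]
grip_width: 85.6
```

```bash
python3 - <<'E'
from w import *
s=sense();print(s['time_s'],s['position'],s['joints'],s['grip_width'])
c,p,d,P=look('w11')
print(held2(c,p,d,P,444,-231,42,28),top(P,d,444,-231,42,28,1),top(P,d,432,-419,14,24))
E
```

```text
14.0 [ 445.7 -231.4  159.2] [ 48.   12.9 -27.8 114.4   7.3  54.4  47.1] 85.59853316867226
(array([ 445.2, -231.3,   27.3]), 72) (445.8817443847656, -231.56398010253906, 28.46755599975586, np.int64(2733), array([ 445. , -231. ,   41.6])) (434.2959289550781, -418.2482604980469, 23.972667694091797, np.int64(483), array([ 440.4, -412.6,   13.3]))
```

View pics/w11.png

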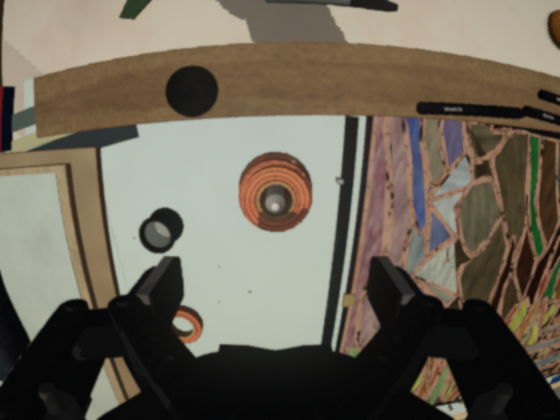

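>>> jog_arm:
  motion:
    - [0,-2,-36,0,0]
    - [0,-5,-76,0,0]
    - [0,-8,-116,0,0]
    - [0,-11,-156,-20,0]
    - [0,-13,-188,-50,0]

```text
time_s: 14.55
position: [433.8, -424.3, 109.6]
tool_rot: [[-0.506, 0.862, 0.004], [0.862, 0.506, -0.006], [-0.007, 0.001, -1.0]]
wrist_force: [0.3, 0.1, -0.3]
grip_width: 85.6
```

```bash
python3 - <<'E'
from w import *
s=sense();print(s['time_s'],s['position'],s['joints'],s['grip_width'])
c,p,d,P=look('w12')
print(top(P,d,432,-419,14,24),held2(c,p,d,P,432,-419,14,24))
E
```

```text
14.55 [ 433.8 -424.3  109.6] [ 57.1  26.3 -20.5 102.7  11.4  52.6  62. ] 85.64569539755585
(432.9732666015625, -419.724853515625, 24.09041976928711, np.int64(1994), array([ 432. , -419.3,   13.5])) (array([ 432. , -419.2,   22.5]), 72)
```

View pics/w12.png

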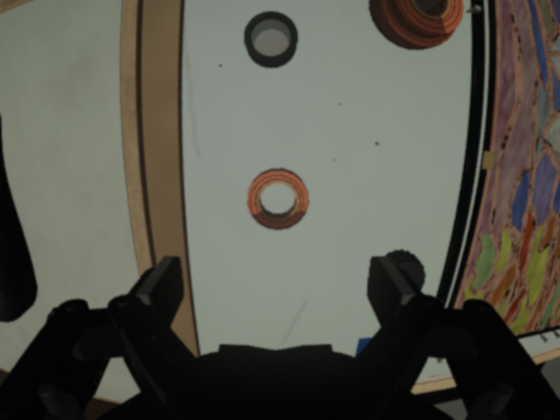

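>>> jog_arm:
  motion:
    - [0,0,0,-25,0]
    - [0,0,0,-55,0]
    - [0,0,0,-80,0]
    - [0,0,0,-98,0]
    - [0,0,0,-107,0]

```text
time_s: 15.1
position: [431.7, -418.3, -1.4]
tool_rot: [[-0.508, 0.861, -0.002], [0.861, 0.508, 0.002], [0.003, -0.001, -1.0]]
wrist_force: [0.5, -0.1, 0.1]
grip_width: 85.3
```

>>> jog_arm:
  motion:
    - [0,0,0,0,0]
    - [170,0,0,0,0]
    - [170,0,0,0,0]
    - [170,0,0,0,0]
    - [170,0,0,0,0]

```text
time_s: 15.6
position: [433.9, -420.4, 2.7]
tool_rot: [[-0.508, 0.861, 0.002], [0.861, 0.508, -0.002], [-0.003, 0.001, -1.0]]
wrist_force: [-1.0, -0.1, 6.4]
grip_width: 44.1
```

```bash
python3 - <<'E'
from w import *
s=sense();print(s['time_s'],s['position'],s['wrist_force'],s['grip_width'])
c,p,d,P=look('w13')
print(held2(c,p,d,P,432,-419,14,24))
E
```

```text
15.6 [ 433.9 -420.4    2.7] [-1.  -0.1  6.4] 44.132379295076454
(array([ 432.2, -419.1,   22.6]), 72)
```

View pics/w13.png

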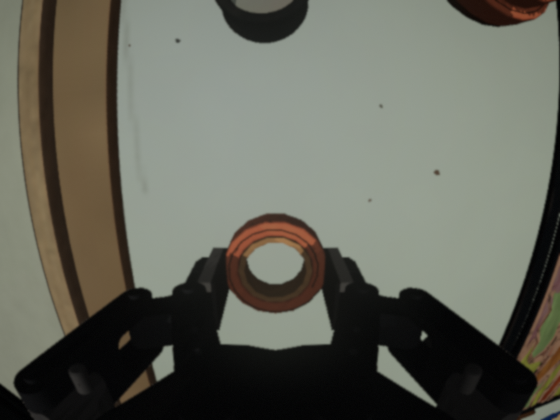

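>>> jog_arm:
  motion:
    - [170,0,0,15,0]
    - [170,0,0,45,0]
    - [170,0,0,80,0]
    - [170,2,25,110,0]
    - [170,4,60,110,0]

```text
time_s: 16.15
position: [439.9, -364.4, 117.1]
tool_rot: [[-0.504, 0.864, 0.009], [0.864, 0.504, -0.009], [-0.013, 0.004, -1.0]]
wrist_force: [0.9, 0.4, -1.8]
grip_width: 44.2
```

>>> jog_arm:
  motion:
    - [170,2,35,0,0]
    - [170,4,70,0,0]
    - [170,6,105,0,0]
    - [170,8,125,0,0]
    - [170,8,128,0,0]

```text
time_s: 16.65
position: [445.2, -227.8, 111.4]
tool_rot: [[-0.513, 0.858, 0.0], [0.858, 0.513, 0.001], [0.0, 0.001, -1.0]]
wrist_force: [0.3, 0.8, -1.2]
grip_width: 44.5
```

```bash
python3 - <<'E'
from w import *
s=sense();print(s['time_s'],s['position'],s['wrist_force'],s['grip_width'])
c,p,d,P=look('w14')
print(held(c,p,d,P,445,-231,123,6)); print(held2(c,p,d,P,445,-231,123,24,6))
E
```

```text
16.65 [ 445.2 -227.8  111.4] [ 0.3  0.8 -1.2] 44.51385195969066
(444.0428771972656, -227.3265838623047, 24.053844451904297, np.int64(4887), np.float64(122.2812323607658), 'slope', array([ 0., -0.]))
(array([ 443.5, -226.6,   22.8]), 72)
```

View pics/w14.png

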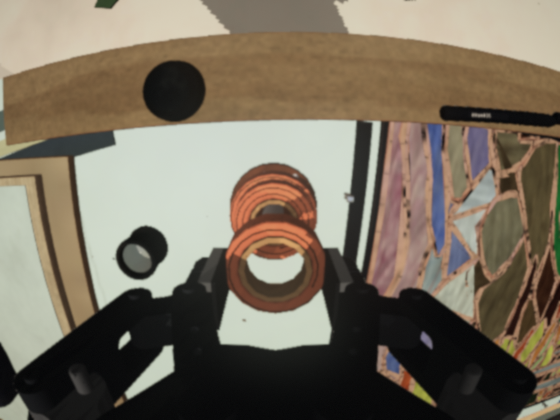

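>>> jog_arm:
  motion:
    - [170,0,0,-10,0]
    - [170,0,0,-30,0]
    - [170,0,0,-50,0]
    - [170,0,0,-62,0]
    - [170,0,0,-66,0]

```text
time_s: 17.2
position: [442.9, -233.1, 44.4]
tool_rot: [[-0.505, 0.863, -0.005], [0.863, 0.505, 0.0], [0.003, -0.004, -1.0]]
wrist_force: [-9.8, 3.0, 28.4]
grip_width: 44.5
```

>>> jog_arm:
  motion:
    - [170,0,0,-2,0]
    - [170,0,0,-2,0]
    - [80,0,0,-2,0]
    - [0,0,0,-2,0]
    - [0,0,0,-2,0]

```text
time_s: 17.7
position: [445.0, -232.2, 42.7]
tool_rot: [[-0.507, 0.862, 0.001], [0.862, 0.507, -0.0], [-0.001, 0.0, -1.0]]
wrist_force: [-0.1, -0.5, 1.5]
grip_width: 84.4
```

>>> jog_arm:
  motion:
    - [0,0,0,0,0]
    - [0,0,0,20,0]
    - [0,0,0,50,0]
    - [0,0,0,80,0]
    - [0,0,0,110,0]

```text
time_s: 18.2
position: [444.5, -231.3, 153.4]
tool_rot: [[-0.508, 0.861, -0.001], [0.861, 0.508, 0.001], [0.001, -0.0, -1.0]]
wrist_force: [0.5, -0.6, 0.0]
grip_width: 85.4
```

```bash
python3 - <<'E'
from w import *
s=sense();print(s['time_s'],s['position'],s['joints'],s['grip_width'])
c,p,d,P=look('w15')
print(held2(c,p,d,P,444,-231,56,24),top(P,d,444,-231,56,24,1),top(P,d,558,-423,26,20))
E
```

```text
18.2 [ 444.5 -231.3  153.4] [ 47.6  13.2 -27.3 114.7   7.4  53.8  47. ] 85.41285067163379
(array([ 441.9, -232. ,   22.8]), 72) (442.2508544921875, -232.61329650878906, 23.84055519104004, np.int64(2121), array([ 441.7, -231.7,   55.7])) None
```

View pics/w15.png

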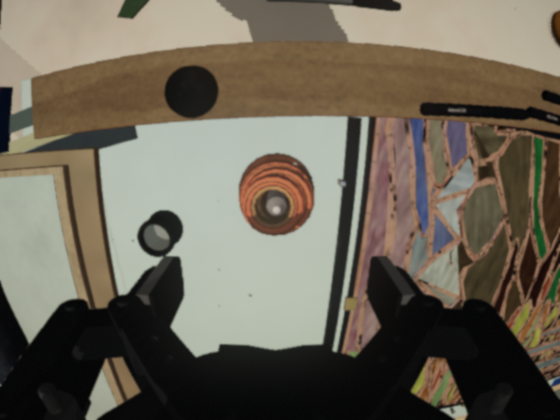

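>>> jog_arm:
  motion:
    - [0,20,-34,0,0]
    - [0,40,-68,0,0]
    - [0,60,-102,0,0]
    - [0,80,-136,0,0]
    - [0,100,-170,-10,0]

```text
time_s: 18.75
position: [546.5, -403.7, 143.7]
tool_rot: [[-0.508, 0.861, 0.002], [0.861, 0.508, -0.002], [-0.003, 0.001, -1.0]]
wrist_force: [0.7, 0.3, -0.0]
grip_width: 85.5
```

>>> jog_arm:
  motion:
    - [0,10,-16,-10,0]
    - [0,14,-22,-25,0]
    - [0,14,-22,-35,0]
    - [0,14,-22,-40,0]
    - [0,14,-22,-40,0]

```text
time_s: 19.25
position: [557.8, -421.0, 101.2]
tool_rot: [[-0.51, 0.86, -0.003], [0.86, 0.51, 0.003], [0.004, -0.001, -1.0]]
wrist_force: [0.1, -0.1, -0.2]
grip_width: 85.1
```

```bash
python3 - <<'E'
from w import *
s=sense();print(s['time_s'],s['position'],s['joints'],s['grip_width'])
c,p,d,P=look('w16')
print(top(P,d,558,-423,26,20))
E
```

```text
19.25 [ 557.8 -421.   101.2] [ 48.7  36.2 -20.9  88.5  14.3  58.2  54.5] 85.12413937183892
(559.7020263671875, -422.8607177734375, 20.656064987182617, np.int64(2306), array([ 559.2, -422.2,   25.5]))
```

View pics/w16.png

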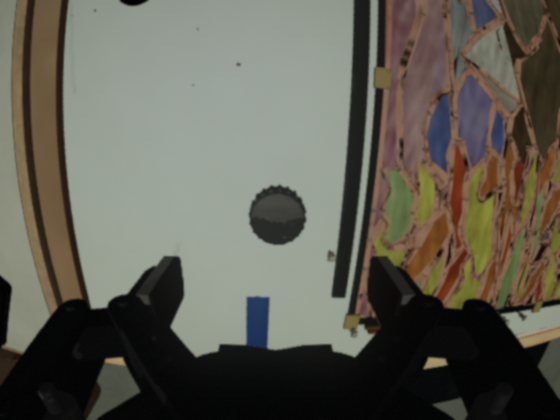

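```bash
python3 - <<'E'
from w import *
c=eyes.calibration('wrist');d=np.load('pics/w16.npy');P=wcloud(c,d)
dv=np.array([.861,.508])
rel=P[...,:2]-np.array([559.4,-422.6]); a=rel@dv; b=rel@np.array([-.508,.861])
for t in range(24,72,4):
    m=(abs(a-t)<2)&(abs(b)<15)&(d>0); print(t,m.sum(),np.percentile(P[m][:,2],[5,50,99]) if m.sum() else '')
E
```

```text
24 524 [  0.8 199.7 204.5]
28 753 [  1.  198.3 205.3]
32 593 [  0.8 199.6 206.2]
36 573 [  0.8 182.9 206.7]
40 1873 [  1.6 137.6 182.3]
44 1171 [  1.2 151.4 177.5]
48 1046 [  1.1 162.3 205.6]
52 1657 [  5.5 167.6 206.4]
56 2209 [  7.5 192.3 209.5]
60 3133 [  8.1 181.8 208.2]
64 1727 [  7.6 178.4 208.5]
68 1294 [  1.3 176.3 208. ]
```

>>> jog_arm:
  motion:
    - [0,1,0,-25,0]
    - [0,1,0,-50,0]
    - [0,1,0,-75,0]
    - [40,1,0,-90,0]
    - [40,1,0,-95,0]

```text
time_s: 19.8
position: [558.7, -422.3, 6.3]
tool_rot: [[-0.509, 0.861, -0.002], [0.861, 0.509, 0.002], [0.003, -0.001, -1.0]]
wrist_force: [-0.5, 1.3, -0.2]
grip_width: 72.3
```

>>> jog_arm:
  motion:
    - [40,0,0,0,0]
    - [190,0,0,0,0]
    - [190,0,0,0,0]
    - [190,0,0,0,0]
    - [190,0,0,0,0]

```text
time_s: 20.3
position: [561.3, -424.3, 9.8]
tool_rot: [[-0.508, 0.861, 0.003], [0.861, 0.508, -0.002], [-0.003, 0.002, -1.0]]
wrist_force: [0.1, -0.7, 5.0]
grip_width: 38.2
```

```bash
python3 - <<'E'
from w import *
s=sense();print(s['time_s'],s['position'],s['wrist_force'],s['grip_width'])
c,p,d,P=look('w17')
print(top(P,d,559,-423,26,20,1))
E
```

```text
20.3 [ 561.3 -424.3    9.8] [ 0.1 -0.7  5. ] 38.19607643023006
(556.9638671875, -419.61846923828125, 31.687828063964844, np.int64(6311), array([ 558.6, -421.6,   25.7]))
```

View pics/w17.png

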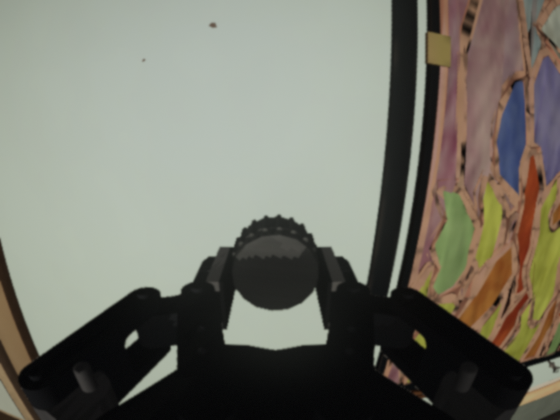

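>>> jog_arm:
  motion:
    - [190,0,0,15,0]
    - [190,0,0,45,0]
    - [190,0,0,80,0]
    - [190,-12,20,110,0]
    - [190,-30,50,115,0]
  squeeze: 60

```text
time_s: 20.85
position: [532.7, -377.1, 128.4]
tool_rot: [[-0.505, 0.863, 0.009], [0.863, 0.505, -0.007], [-0.01, 0.004, -1.0]]
wrist_force: [1.0, 0.9, -0.5]
grip_width: 37.5
```

>>> jog_arm:
  motion:
    - [190,-20,33,0,0]
    - [190,-40,66,0,0]
    - [190,-60,100,0,0]
    - [190,-75,126,0,0]
    - [190,-85,142,0,0]

```text
time_s: 21.35
position: [442.5, -228.6, 122.5]
tool_rot: [[-0.51, 0.86, -0.003], [0.86, 0.51, 0.001], [0.002, -0.002, -1.0]]
wrist_force: [-0.1, -0.5, -0.6]
grip_width: 37.8
```

>>> jog_arm:
  motion:
    - [190,0,0,0,0]
    - [190,0,0,0,0]
    - [190,0,0,0,0]
    - [190,0,0,0,0]
    - [190,0,0,0,0]

```text
time_s: 21.85
position: [445.2, -232.4, 122.7]
tool_rot: [[-0.507, 0.862, 0.0], [0.862, 0.507, 0.0], [-0.0, 0.0, -1.0]]
wrist_force: [0.1, -0.3, -0.7]
grip_width: 37.2
```

```bash
python3 - <<'E'
from w import *
s=sense();print(s['time_s'],s['position'],s['wrist_force'],s['grip_width'])
c,p,d,P=look('w18');cap('side','s18')
x,y,z=s['position']
m=(d>0)&(np.hypot(P[...,0]-x,P[...,1]-y)<30)&(P[...,2]>z+5)&(P[...,2]<z+26)
h=np.histogram(P[m][:,2],bins=np.arange(z,z+30,2));print(h)
zt=np.median(P[m][:,2]);q=P[m&(abs(P[...,2]-zt)<2)]
b=np.array([-.508,.861]);a=np.array([.861,.508]);rel=q[:,:2]-np.array([x,y]);sel=abs(rel@a)<8
print(zt,np.percentile(rel[sel]@b,[1,50,99]))
print('slope',np.linalg.lstsq(np.c_[rel[np.hypot(*rel.T)<15],np.ones((np.hypot(*rel.T)<15).sum())],q[np.hypot(*rel.T)<15][:,2],rcond=None)[0])
E
```

```text
21.85 [ 445.2 -232.4  122.7] [ 0.1 -0.3 -0.7] 37.17528653454118
(array([   0,    0,   93,  156,  174,  330,  301, 2992, 2539,  137,  143,
        147,  157,    0]), array([122.7, 124.7, 126.7, 128.7, 130.7, 132.7, 134.7, 136.7, 138.7,
       140.7, 142.7, 144.7, 146.7, 148.7, 150.7]))
138.57970844393833 [-16.9   3.6  20. ]
slope [ -0.    0.  138.7]
```

View pics/w18.png

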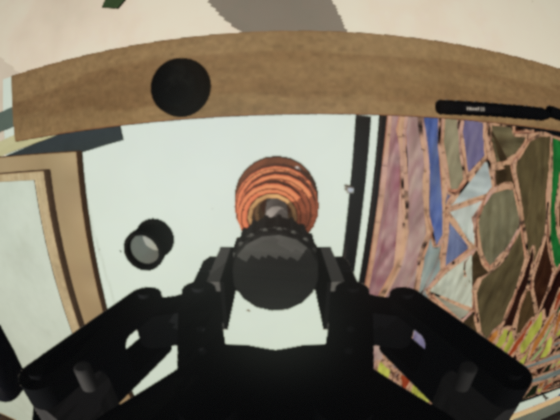

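View pics/s18.png

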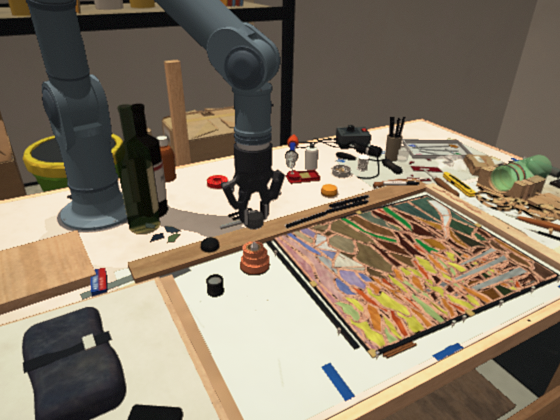

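>>> jog_arm:
  motion:
    - [190,0,0,-10,0]
    - [190,0,0,-25,0]
    - [190,0,0,-40,0]
    - [190,0,0,-46,0]
    - [190,0,0,-48,0]

```text
time_s: 22.45
position: [443.7, -231.0, 73.2]
tool_rot: [[-0.508, 0.861, -0.002], [0.861, 0.508, 0.002], [0.003, -0.001, -1.0]]
wrist_force: [0.1, -0.4, 0.2]
grip_width: 38.1
```

>>> jog_arm:
  motion:
    - [190,0,0,-2,0]
    - [190,0,0,-4,0]
    - [190,0,0,-6,0]
    - [190,0,0,-7,0]
    - [190,0,0,-7,0]

```text
time_s: 22.95
position: [444.8, -231.6, 67.8]
tool_rot: [[-0.508, 0.861, 0.0], [0.861, 0.508, -0.0], [-0.0, 0.0, -1.0]]
wrist_force: [0.6, -0.4, -0.0]
grip_width: 37.8
```

```bash
python3 - <<'E'
from w import *
s=sense();print(s['time_s'],s['position'],s['wrist_force'],s['grip_width'])
c,p,d,P=look('w19')
x,y,z=s['position']
m=(d>0)&(np.hypot(P[...,0]-x,P[...,1]-y)<14)&(P[...,2]>z+5)&(P[...,2]<z+26);print(np.median(P[m][:,2]))
E
```

```text
22.95 [ 444.8 -231.6   67.8] [ 0.6 -0.4 -0. ] 37.84468155504908
83.80257804234053
```

View pics/w19.png

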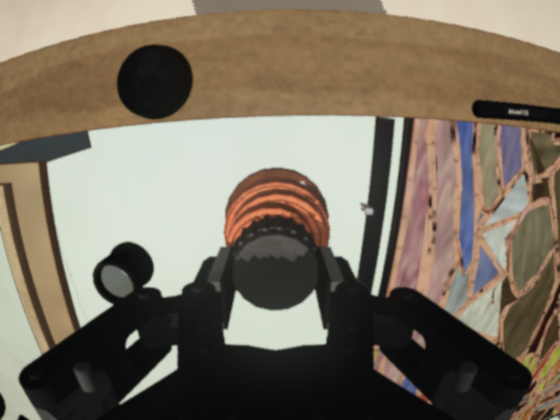

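>>> jog_arm:
  motion:
    - [190,0,0,-1.5,0]
    - [190,0,0,-1.5,0]
    - [100,0,0,-1.5,0]
    - [0,0,0,-1.5,0]
    - [0,0,0,-1.5,0]

```text
time_s: 23.5
position: [444.9, -231.6, 66.4]
tool_rot: [[-0.508, 0.861, 0.0], [0.861, 0.508, -0.0], [-0.0, 0.0, -1.0]]
wrist_force: [0.4, 1.1, 0.2]
grip_width: 78.6
```

>>> jog_arm:
  motion:
    - [0,0,0,0,0]
    - [0,0,0,20,0]
    - [0,0,0,50,0]
    - [0,0,0,80,0]
    - [0,0,0,110,0]

```text
time_s: 24.0
position: [444.5, -231.3, 177.2]
tool_rot: [[-0.508, 0.861, -0.0], [0.861, 0.508, 0.0], [0.0, -0.0, -1.0]]
wrist_force: [0.7, -1.0, -0.9]
grip_width: 85.4
```

>>> jog_arm:
  motion:
    - [0,0,0,0,0]
    - [0,0,0,0,0]
    - [0,0,0,0,0]
    - [0,0,0,0,0]
    - [0,0,0,0,0]

```text
time_s: 24.5
position: [443.9, -231.1, 174.9]
tool_rot: [[-0.508, 0.861, -0.002], [0.861, 0.508, 0.001], [0.002, -0.001, -1.0]]
wrist_force: [0.1, 0.0, 0.1]
grip_width: 85.3
```

```bash
python3 - <<'E'
from w import *
s=sense();print(s['time_s'],s['position'],s['wrist_force'],s['grip_width'])
c,p,d,P=look('w20');ps,ds=cap('side','s20')
print('cap',top(P,d,444,-231,82,20),'small',held2(c,p,d,P,443,-231,56,24),'med',held2(c,p,d,P,445,-231,42,28),'large',held2(c,p,d,P,445,-232,26,33))
cv2.imwrite('pics/s20c.png',cv2.resize(ps[220:320,180:340,::-1],None,fx=4,fy=4))
E
```

```text
24.5 [ 443.9 -231.1  174.9] [0.1 0.  0.1] 85.34488360129303
cap (443.4953918457031, -230.71624755859375, 20.916263580322266, np.int64(2063), array([ 442.8, -229.7,   81.5])) small (array([ 442.2, -232.4,   23.4]), 29) med (array([ 445.2, -231.8,   27.8]), 35) large (array([ 445.6, -233. ,   31.9]), 36)
```

View pics/w20.png

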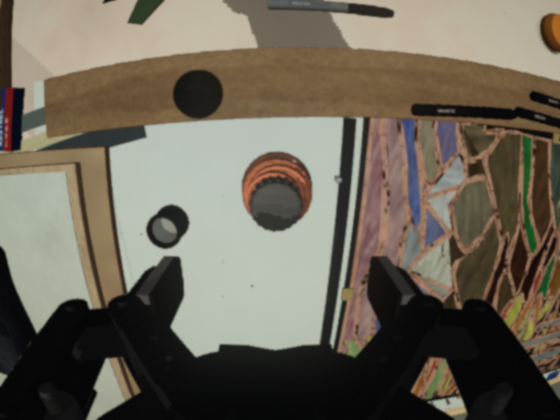

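View pics/s20c.png

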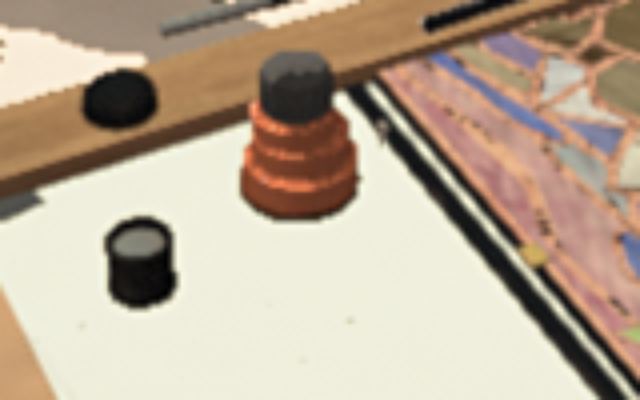

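The wrist picture shows the cap centred on the stack at about pixel (277, 203). The side crop shows large, medium, small and cap stacked level. The cap's top measures 81.5 mm, against 82 expected. The loupe and rosin have not been touched.

```bash
python3 -c "
from workcell import workorder
print(workorder.job_done())"
```

```text
the job is handed in; nothing more can be done
None
```

The three rolls are on the spindle (large, medium, small from the bottom up) with the cap over the post on top, and I handed the job in at about 24.6 s.

- **Heights:** the last wrist-camera look put the cap's top at 81.5 mm above the bench, against 82 mm expected. When they were placed, the roll tops measured 25.6, 41.6 and 55.7 mm, against 26, 42 and 56 mm.
- **Centring:** large, medium and cap were within about 2 mm of the post's axis, and the small roll was about 2.5 mm off; the limit is 10 mm. The side picture shows the stack level.
- **At hand-in:** the gripper was open and about 100 mm above the stack. I never touched the rosin puck, the loupe or the look-alikes.
- **Checks that disagreed:**
  - The networks' points and the fixed cameras' depth were up to about 15 mm apart on object positions, so I used the wrist camera's depth instead.
  - The finger opening read 2–4 mm less than the known part diameters.
  - Setting down the small roll pushed up to about 28 N on the wrist for a moment; nothing visibly moved.

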